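# Set up the soldering station for a napkin ring

## Robot

A 7-joint arm with a two-finger parallel gripper is mounted at the origin on the work surface. World frame = base frame: x ahead of the robot, y to its left, z up, the work surface at z = 0. Lengths are in m, angles in rad, forces in N, time in s.
With the tool pointing down it reaches from about 0.4 to 0.875 m from the base axis. Payload 6.5 kg.
Tool frame: the origin (TCP) lies on the centre line of the jaws, within the pads' length; the fingertips stand 14 mm ahead of it and the grasp point (between the pads) lies 5 mm behind it; z points along the fingers, y is the line along which they close (so a half turn about z gives the same grasp; the last joint's range is limited). The gripper opens to 88 mm and grips with 3 to 60 N. Pads are 18 mm wide; open, the fingers measure 123 mm over their backs; the gripper's body (75 mm by 187 mm) begins 45 mm behind the grasp point.
Start: joints at [-1.366, 0.536, -0.004, 1.538, 0.003, 1.067, -0.071], TCP at [0.174, 0.626, 0.253] pointing down, gripper open.
Joint ranges: [-2.7, 2.7], [-0.37, 2.16], [-1.27, 1.26], [0.24, 2.4], [-1.31, 4.45], [0.19, 1.91], [-2.76, 2.76]. Speed limits (rad/s): [2.39, 2.39, 3.14, 3.14, 3.14, 3.14, 3.14].

## Interface

Orientations are given as [roll, pitch, yaw] about the fixed x, y, z axes, in that order (R = Rz(yaw) Ry(pitch) Rx(roll)).
In Python, from rig import * gives the robot as it stands.
- The arm moves only by the tool carry_out, never from a script. Its argument "increments" is a list of rows, each a list of 3 entries, a list of its own where there are three numbers: the shift along the tool's x, y, z in m, then the turn about the tool's z in rad, then the opening, from -1 (shut) to 1 (fully open). A call has 1 to 8 rows; each row shifts and turns the commanded pose from where the row before left it, along the tool's axes as they then stand; what a row does not reach is not made up. A row lasts 1/8 s, in which the tool goes at most 62.5 mm and 10.7 degrees, less where a joint would pass 70% of its speed; a pose out of reach is approached as far as the arm can. A call is refused whole if a number of a shift passes 0.0625 or a number of a turn 0.188, either way. A call with a gripper value outside its range is refused whole. The fingers move at their own pace and stop on an object; the grip force is fixed at half the most. Time passes only in rows, so rows that do not move let the fingers close. It gives the time, the measured TCP pose, the force, the opening and the grip force at its end, in the units of the state.
- get_obs(): the state, without advancing time (a new reading comes with each control period).
- get_image(name): name is "side" or "top"; returns a dict with "color" (400x640x3 uint8, red, green, blue), "vfov" (degrees; the focal length in pixels is half the picture's height over the tangent of half this angle, whatever the lens; pixels are square), "cx", "cy" (the principal point, pixels), "k1" (the pictures are not rectified: a ray, as slopes to the right and down, at radius r is drawn at 1 + k1 r^2 times it, then the intrinsics apply), "origin" and "attitude" of the camera in the world. Camera axes: x right, y down, z forward; pixel columns grow to the right and rows downward; lengths in m; the calibration is good to about 2 mm. A picture is of the moment at which its call begins. There is no depth.
- hand_in(): hands the job in; it is judged then, once.
The state is a dict: "time": time; "joint_pos": joint angles; "joint_vel": joint speeds; "tau": joint torques, N m; "tcp_pos": TCP position; "orientation": TCP orientation; "contact_force": force on the tool from outside, world axes, zero at the start; "wrist_torque": the same for the moment, N m; "width": opening from 0.0 (shut) to 1.0 (fully open); "grasp_force": force on a finger pad.
Only numpy, scipy, OpenCV 4.12 (cv2) and the standard library are available. Lean on these libraries where they do the work, as an engineer would, in place of code of your own. Each camera call takes 0.05 s, during which the arm holds its last target. There are 200 camera calls.

## Task

Set up the soldering station: lay the charcoal block in the middle of the soldering board, long side along the board's long side, stand the firebrick on edge parallel and close behind it (the side away from the robot, at most a finger's width off, centred), and stand the napkin ring on end in the middle of the charcoal. Set the third hand on the board at the charcoal's end that is away from the brush tray, its tweezers along the charcoal's middle line and pointing at the ring, tips about a finger's width short of it. Put the flux jar on the bench in the middle of the gap between the board and the brush tray, beside the middle of the tray; do not tip the jar over, and leave the tray and the quench bowl where they are.

Things in the scene. Friction and masses are not known exactly. Their poses are not given: they have to be found in the camera images.
- board: grey heat-proof soldering board, a fixed slab 170 (x) x 310 (y) x 12 mm lying on the bench, with two small scorch spots that mean nothing; empty at the start. Origin: centre of the underside (top at z = 12 mm). Its x axis points away from the robot, its long side runs along its y axis; it is turned by up to 0.12 rad
- charcoal: black charcoal soldering block, 60 (x) x 110 (y) x 30 (z) mm, lying flat, 70 to 115 g. Origin: centre of the underside
- firebrick: cream firebrick slab standing on its long edge, 32 (x, thickness) x 114 (y) x 70 (z, height) mm, 150 to 240 g. Origin: centre of the underside. Gripped near its top across the thickness, the fingers pass above the 30 mm charcoal
- napkin_ring: plain round silver napkin ring standing on end, open through: 42 mm outer and 37 mm inner diameter, 26 mm high, 35 to 55 g. Origin: centre of the underside, on the ring's axis
- third_hand: round iron base 56 mm across, 18 high; post with ball joint; above it on the axis a round brass knob, 17 mm across, 64 to 98 mm up: grip it from above, any yaw. Steel tweezers fixed level under the knob, 44 to 52 mm up, reach 80 mm along body +x to the tips, 50 mm along -x to the tail. 240 to 375 g. Origin: centre of underside. Tips start pointing roughly at the robot
- tweezer_tip (a point): the tips of the third hand's tweezers: 80 mm along its body's +x from its axis, 44 mm above its underside
- flux_jar: closed round black screw-top jar, 48 mm across, 52 mm high, upright, 90 to 140 g. Origin: centre of the underside
- brush_tray: shallow steel tray with two flux brushes and a pick in it, 120 (x) x 70 (y) x 14 mm, 350 g, loose on the bench beside one short end of the board (either end), its long side about parallel to the board's short side; the gap between board and tray is about 90 mm wide. Origin: centre of the underside. Must stay where it is
- quench_bowl: white bowl, 90 mm across the rim, 40 mm high, 300 g, loose on the bench beside the other end of the board. Origin: centre of the underside. Must stay where it is
There are look-alikes about, which are no part of the job. There is more than one size of the flux_jar; the one meant has the size given above.

How it is judged:
At the end, for the whole second after the job is handed in: Charcoal flat in the board's middle (13 mm); brick upright behind, gap under 22 mm, centred (15 mm); both parallel (0.17 rad); ring on its middle (12 mm); third hand at its end away from the tray, tips 2-30 mm from the ring; jar upright between board and tray, clear of both; all at rest (x of charcoal in the frame of board between -0.013 and 0.013 m and y of charcoal in the frame of board between -0.015 and 0.015 m and z of charcoal in the frame of board between 0.008 and 0.016 m and angle between the y axis of charcoal and the y axis of board, either way round below 0.17 rad and angle between each of charcoal, firebrick, napkin_ring, third_hand, flux_jar's own z axis and vertical below 0.12 rad and (x of firebrick in the frame of charcoal between 0.044 and 0.068 m or x of firebrick in the frame of charcoal between -0.068 and -0.044 m) and x of firebrick in the frame of board above 0.03 m and y of firebrick in the frame of charcoal between -0.015 and 0.015 m and z of firebrick in the frame of board between 0.008 and 0.016 m and angle between the y axis of firebrick and the y axis of charcoal, either way round below 0.17 rad and horizontal distance between napkin_ring and charcoal below 0.012 m and z of napkin_ring in the frame of charcoal between 0.026 and 0.034 m and ((y of brush_tray in the frame of board above 0 m and y of third_hand in the frame of board below -0.08 m) or (y of brush_tray in the frame of board below 0 m and y of third_hand in the frame of board above 0.08 m)) and z of third_hand in the frame of board between 0.008 and 0.016 m and x of third_hand in the frame of charcoal between -0.025 and 0.025 m and x of tweezer_tip in the frame of charcoal between -0.014 and 0.014 m and horizontal distance between tweezer_tip and napkin_ring between 0.0225 and 0.051 m and height (world z) of flux_jar below 0.004 m and (y of flux_jar in the frame of brush_tray between 0.061 and 0.12 m or y of flux_jar in the frame of brush_tray between -0.12 and -0.061 m) and x of flux_jar in the frame of brush_tray between -0.03 and 0.03 m and ((y of brush_tray in the frame of board above 0 m and y of flux_jar in the frame of board between 0.181 and 0.24 m) or (y of brush_tray in the frame of board below 0 m and y of flux_jar in the frame of board between -0.24 and -0.181 m)) and linear speed of each of charcoal, firebrick, napkin_ring, third_hand, flux_jar below 0.02 m/s); the robot touches nothing.
It fails at once if the flux jar is tipped over (angle between flux_jar's own z axis and vertical above 0.7 rad).
It fails at once if the brush tray is shifted by more than 15 mm (distance of brush_tray from where it was at the start of the episode above 0.015 m).
It fails at once if the quench bowl is shifted by more than 15 mm (distance of quench_bowl from where it was at the start of the episode above 0.015 m).
It also fails if it takes over 115 s, if anything falls off the work surface, if the arm or the gripper's body presses on something with over 40 N, if the wrist force passes 120 N, or if a joint passes its speed limit or range.

## Working session

There is one attempt and no reset: what is moved stays moved. The work goes in short steps, Python scripts to look and compute and a tool call to move; the robot and the scene stay as the last step left them, time stands still between calls to the robot, and variables do not carry over. Pictures are saved under pics/ and viewed, at most 14 in all, crops included, and the job is handed in when it is done.

Besides the shell and the picture viewer there is one more tool, called after ">>>" by a JSON object that holds its "method" and its "body", one argument or row to a line. carry_out: Moves the arm, as the interface text tells. Its arguments: {"type":"object","properties":{"increments":{"type":"array"}},"required":["increments"]}

```bash
mkdir -p pics; cat > h.py <<'E'
from rig import *
import numpy as np, cv2
def R_of(a):
    a=np.array(a,float)
    if a.shape==(3,3): return a
    if a.size==3:
        from scipy.spatial.transform import Rotation as R
        return R.from_euler('xyz',a).as_matrix()
    raise ValueError(a)
def snap(n,f):
    im=get_image(n); cv2.imwrite(f,im['color'][:,:,::-1]); np.save(f[:-4]+'.npy',im,allow_pickle=True); return im
def load(f): return np.load(f,allow_pickle=True).item()
def rays(im,uv):
    uv=np.atleast_2d(np.array(uv,float)); H=im['color'].shape[0]
    f=H/2/np.tan(np.radians(im['vfov'])/2)
    d=(uv-[im['cx'],im['cy']])/f; s=d.copy()
    for _ in range(20): s=d/(1+im['k1']*(s**2).sum(1,keepdims=True))
    return np.c_[s,np.ones(len(s))]@R_of(im['attitude']).T
def onz(im,uv,z):
    r=rays(im,uv); o=np.array(im['origin']); return o+r*((z-o[2])/r[:,2])[:,None]
def proj(im,P):
    P=np.atleast_2d(np.array(P,float)); H=im['color'].shape[0]
    f=H/2/np.tan(np.radians(im['vfov'])/2)
    c=(P-np.array(im['origin']))@R_of(im['attitude']); s=c[:,:2]/c[:,2:]
    return s*(1+im['k1']*(s**2).sum(1,keepdims=True))*f+[im['cx'],im['cy']]
def tri(ia,a,ib,b):
    d1=rays(ia,a)[0];d2=rays(ib,b)[0];o1=np.array(ia['origin']);o2=np.array(ib['origin'])
    t=np.linalg.lstsq(np.c_[d1,-d2],o2-o1,rcond=None)[0]
    p,q=o1+d1*t[0],o2+d2*t[1]; return (p+q)/2,np.linalg.norm(p-q)
E
python3 - <<'E'
from h import *
o=get_obs(); print(o)
for n in('top','side'):
    im=snap(n,f'pics/{n}0.png'); print({k:v for k,v in im.items() if k!='color'})
E
```

```text
{'time': 0.0, 'joint_pos': array([-1.36623435,  0.53715806, -0.00442975,  1.53886433,  0.00262298,
        1.06728691, -0.07123245]), 'joint_vel': array([-0.00088175, -0.00181194,  0.0003588 , -0.00130029,  0.00031094,
        0.00010877, -0.00115612]), 'tau': array([-3.01146365e-04, -5.70997667e+01,  9.90756825e-01, -2.51597250e+01,
       -5.62698708e-02,  1.80399301e-02,  1.78676746e-04]), 'tcp_pos': array([0.17372183, 0.62574689, 0.25184782]), 'orientation': array([-3.13988812e+00,  1.50302015e-04,  2.87087375e+00]), 'contact_force': array([0.00150513, 0.43810036, 0.41669312]), 'wrist_torque': array([ 0.04286393,  0.03278265, -0.00305484]), 'grasp_force': 0.0, 'width': 1.002201078795284}
{'vfov': 47.706167403060235, 'cx': 319.1447055260398, 'cy': 204.1564595045684, 'k1': -0.12790149336866902, 'origin': array([0.45040146, 0.04934445, 1.16838303]), 'attitude': array([-3.10869599, -0.03194362, -1.56788829])}
{'vfov': 42.524767163461895, 'cx': 312.10979961457684, 'cy': 195.92427903558007, 'k1': -0.04690163314325105, 'origin': array([-0.06414204, -0.68807133,  0.91079354]), 'attitude': array([-2.31048839,  0.0058878 , -0.65030642])}
```

View pics/top0.png

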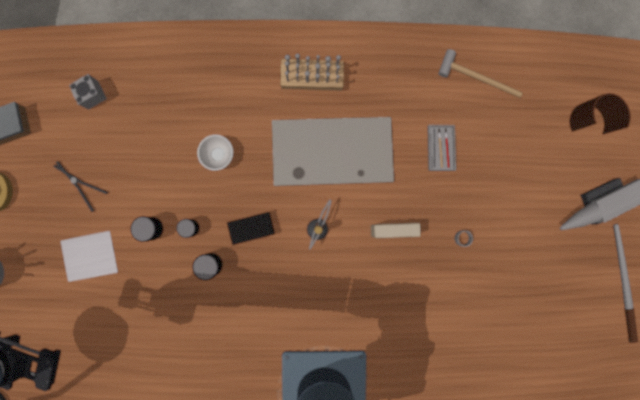

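View pics/side0.png

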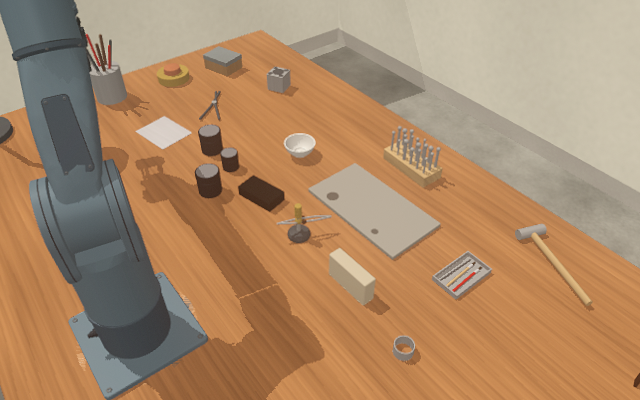

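The top view has +x up and −y to the right. It shows the board at (332,152), tray at (442,148), bowl at (215,152), charcoal at (251,228), third hand at (318,229), brick at (397,230) and ring at (464,238). There are three jar candidates, at (146,228), (187,228) and (207,266). I need an enlarged crop of the jars and the third hand.

```bash
python3 - <<'E'
from h import *
t=load('pics/top0.npy');s=load('pics/side0.npy')
c=lambda im,x,y,w,h:cv2.resize(im['color'][y:y+h,x:x+w,::-1],(400,300),interpolation=cv2.INTER_CUBIC)
a=np.vstack([np.hstack([c(t,120,200,120,90),c(t,280,190,80,60)]),np.hstack([c(s,180,115,100,75),c(s,265,195,80,60)])])
cv2.imwrite('pics/crop1.png',a)
# board
hsv=cv2.cvtColor(t['color'],cv2.COLOR_RGB2HSV)
def cnts(m,amin):
    return [k for k in cv2.findContours(m.astype(np.uint8),cv2.RETR_EXTERNAL,cv2.CHAIN_APPROX_NONE)[0] if cv2.contourArea(k)>amin]
H,S,V=[hsv[...,i].astype(int) for i in range(3)]
def show(name,m,z,amin,box):
    mm=np.zeros(m.shape,bool); x,y,w,h=box; mm[y:y+h,x:x+w]=m[y:y+h,x:x+w]
    for k in cnts(mm,amin):
        P=onz(t,k[:,0,:],z)[:,:2].astype(np.float32)
        (cx,cy),(w_,h_),an=cv2.minAreaRect(P); print(name,k[:,0].mean(0).round(1),'rect',round(cx,4),round(cy,4),round(w_,4),round(h_,4),round(an,1),'circ',np.round(cv2.minEnclosingCircle(P)[1],4))
show('board',S<70,.012,500,(255,105,150,90))
show('tray',S<90,.014,100,(415,115,55,65))
show('bowl',(S<70)&(V>100),.04,200,(190,125,55,55))
show('charcoal',V<70,.03,100,(220,205,60,45))
show('brick',(S<110)&(V>150),.07,100,(360,215,70,30))
show('jars',(V<120)&(S<120),.05,50,(120,200,110,85))
show('ring',(S<90),.026,10,(445,220,40,40))
E
```

```text
board [332.1 150.8] rect 0.6271 -0.0218 0.17 0.3104 2.1 circ 0.174
tray [441.5 147.5] rect 0.6397 -0.3077 0.1215 0.0756 0.8 circ 0.0694
bowl [214.8 152.2] rect 0.6171 0.276 0.0902 0.0905 45.6 circ 0.0467
charcoal [250.7 227.8] rect 0.4278 0.1849 0.056 0.1087 14.3 circ 0.059
brick [397.2 230.7] rect 0.4225 -0.1779 0.0307 0.1119 1.9 circ 0.0569
jars [207.7 265.4] rect 0.3321 0.2905 0.0619 0.0749 0.4 circ 0.0381
jars [187.4 227.7] rect 0.4282 0.341 0.0471 0.0553 0.4 circ 0.0287
jars [146.6 228.1] rect 0.425 0.4463 0.0623 0.0795 0.6 circ 0.0405
ring [463.5 238. ] rect 0.4021 -0.3607 0.0457 0.0414 89.9 circ 0.0242
```

View pics/crop1.png

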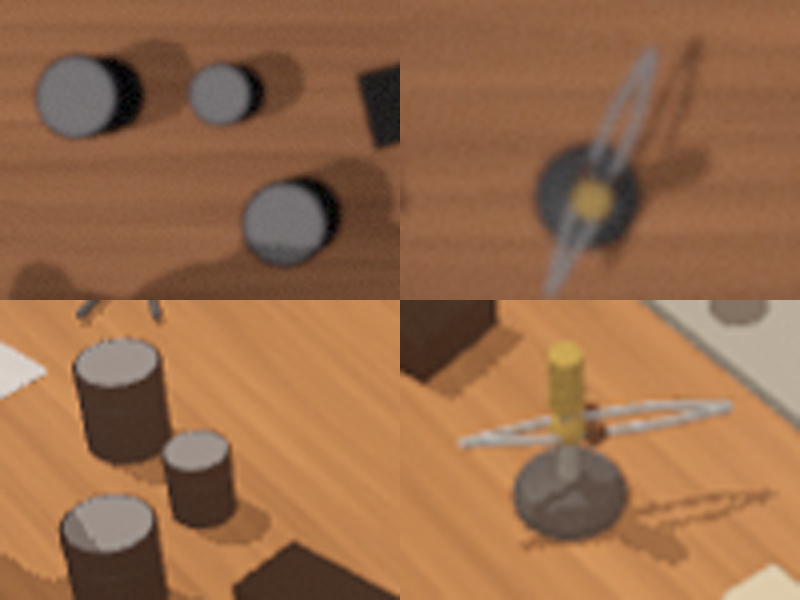

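The jar meant is the small one at (187,228): its lid measures about 48 mm, and the other two at (146,228) and (207,266) measure about 62 mm. On the third hand, the long 80 mm arm ends at (330,199), so the tips point away from the robot. The short tail ends at (310,248). I'll check this by triangulating across the two views.

```bash
cat >> h.py <<'E'
def plan(x,y,z,yaw=None,o=None):
    "shift in tool axes (rotation last) from the measured pose to x,y,z,yaw"
    o=o or get_obs(); p=o['tcp_pos']; R=R_of(o['orientation'])
    d=R.T@(np.array([x,y,z])-p); dy=0
    if yaw is not None:
        dy=-(yaw-o['orientation'][2]); dy=(dy+np.pi/2)%np.pi-np.pi/2
    print('t',round(o['time'],2),'tcp',p.round(4),'yaw',round(o['orientation'][2],3),'-> tool shift',d.round(4),'turn',round(dy,3),'w',round(o['width'],3))
E
python3 - <<'E'
from h import *
t=load('pics/top0.npy');s=load('pics/side0.npy')
for n,a,b in [('jar top',(185.9,227.6),(228.6,152.4)),('long end',(330,199.2),(330.6,215.8)),('short end',(310,248),(277,223.2)),('knob top',(318.2,229.8),(297.8,204.6))]:
    p,e=tri(t,a,s,b); print(n,p.round(4),'gap',round(e,4))
print('base@.018',onz(t,(317,228.6),.018).round(4))
def box(m,x,y,w,h):
    mm=np.zeros(m.shape,np.uint8); mm[y:y+h,x:x+w]=m[y:y+h,x:x+w]
    return max(cv2.findContours(mm,cv2.RETR_EXTERNAL,cv2.CHAIN_APPROX_NONE)[0],key=cv2.contourArea)
def hsv(im):
    h=cv2.cvtColor(im['color'],cv2.COLOR_RGB2HSV).astype(int); return h[...,1],h[...,2]
S,V=hsv(t);S2,V2=hsv(s)
for n,m,bx,z,m2,b2 in [('board',S<70,(255,105,150,90),.012,S2<70,(300,155,145,105)),('tray',S<90,(415,115,55,65),.014,S2<90,(425,245,75,60)),('charcoal',V<70,(220,205,60,45),.03,V2<80,(232,170,60,45)),('brick',(S<110)&(V>150),(360,215,70,30),.07,(S2<120)&(V2>100),(322,243,60,65))]:
    P=onz(t,box(m,*bx)[:,0],z)[:,:2].astype(np.float32); r=cv2.minAreaRect(P); c=cv2.boxPoints(r)
    e=[c[1]-c[0],c[2]-c[1]]; l=max(e,key=np.linalg.norm); l=l*np.sign(l[1]); yaw=np.arctan2(-l[0],l[1])
    # heights: match predicted top corners to nearest side hull corner
    k=cv2.convexHull(box(m2,*b2)); k=cv2.approxPolyDP(k,2.0,True)[:,0].astype(float)
    hs=[]
    for q in c:
        w=np.r_[q,z]; ps=proj(s,w)[0]; d=np.linalg.norm(k-ps,axis=1); i=d.argmin()
        p,g=tri(t,proj(t,w)[0],s,k[i]); hs.append((round(float(p[2]),4),round(float(d[i]),1)))
    print(n,np.round(r[0],4),'size',np.round(r[1],4),'yaw',round(float(yaw),3),'corner (z,px off)',hs)
# ring and bowl by ellipse in both views
for n,m,bx,m2,b2 in [('ring',S<90,(445,220,40,40),S2<80,(385,328,35,40))]:
    a=box(m,*bx)[:,0];b=box(m2,*b2)[:,0]
    print(n,cv2.boundingRect(a),cv2.boundingRect(b)); P=onz(t,a,.026); print((P.max(0)+P.min(0))/2)
    print('side predicted centre at mid-height', proj(s,[(P.max(0)+P.min(0))[0]/2,(P.max(0)+P.min(0))[1]/2,.013]))
E
```

```text
jar top [0.4275 0.3433 0.0528] gap 0.0012
long end [ 0.4994 -0.0131  0.0445] gap 0.0013
short end [0.3785 0.0365 0.0541] gap 0.0016
knob top [0.4252 0.0174 0.1014] gap 0.0001
base@.018 [[0.4262 0.018  0.018 ]]
board [ 0.6271 -0.0218] size [0.17   0.3104] yaw 0.037 corner (z,px off) [(0.013, 1.5), (0.01, 1.8), (0.0073, 2.6), (0.0102, 1.0)]
tray [ 0.6397 -0.3077] size [0.1215 0.0756] yaw -1.557 corner (z,px off) [(0.0076, 2.3), (0.0105, 3.8), (0.0143, 1.9), (0.0084, 2.2)]
charcoal [0.4278 0.1849] size [0.056  0.1087] yaw 0.249 corner (z,px off) [(0.0302, 0.6), (0.0076, 6.4), (0.0377, 4.6), (0.0266, 0.9)]
brick [ 0.4225 -0.1779] size [0.0307 0.1119] yaw 0.033 corner (z,px off) [(0.0706, 0.3), (0.0904, 13.3), (0.0719, 0.8), (0.0654, 2.9)]
ring (455, 230, 18, 17) (392, 336, 23, 25)
[ 0.40204691 -0.36069751  0.026     ]
side predicted centre at mid-height [[402.65867903 346.67032852]]
```

Checks on the measurements:
- **Jar:** lid at 53 mm, as given.
- **Brick:** top at 71 mm, as given.
- **Charcoal:** top at 30 mm, as given.
- **Third hand:** the axis is at (0.426, 0.018). The 80 mm end is at (0.499, −0.013), so the tips point away from the robot despite the text, with yaw about −0.39.

First I fetch the charcoal.

>>> {"method": "carry_out", "body": {
  "increments": [
    [[-0.036, -0.036, 0], 0, 1],
    [[-0.036, -0.036, 0], 0, 1],
    [[-0.036, -0.036, 0], 0, 1],
    [[-0.036, -0.036, 0], 0, 1],
    [[-0.036, -0.036, 0], 0, 1],
    [[-0.036, -0.036, 0], 0, 1],
    [[-0.036, -0.036, 0], 0, 1],
    [[-0.036, -0.036, 0], 0, 1]
  ]
}}

```text
time: 1.1
tcp_pos: [0.3748, 0.2701, 0.2526]
orientation: [-3.141, -0.0, 2.871]
contact_force: [-0.3, -0.4, 0.2]
width: 1.001
grasp_force: 0.0
```

>>> {"method": "carry_out", "body": {
  "increments": [
    [[-0.036, -0.036, 0], 0, 1],
    [[-0.036, -0.036, 0], 0, 1],
    [[0, 0, 0.02], 0.175, 1],
    [[0, 0, 0.02], 0.175, 1],
    [[0, 0, 0.02], 0.175, 1],
    [[0, 0, 0.02], 0.175, 1],
    [[0, 0, 0.02], 0.175, 1],
    [[0, 0, 0.02], 0.175, 1]
  ]
}}

```text
time: 2.1
tcp_pos: [0.4243, 0.183, 0.132]
orientation: [-3.141, 0.0, 1.815]
contact_force: [-0.2, 0.4, 0.6]
width: 1.005
grasp_force: 0.0
```

```bash
python3 -c "
from h import *
plan(.428,.185,.018,1.820)"
```

```text
t 2.1 tcp [0.4243 0.183  0.132 ] yaw 1.815 -> tool shift [0.001  0.0041 0.114 ] turn -0.005 w 1.005
```

>>> {"method": "carry_out", "body": {
  "increments": [
    [[0.001, 0.004, 0.03], 0, 1],
    [[0, 0, 0.03], 0, 1],
    [[0, 0, 0.03], 0, 1],
    [[0, 0, 0.024], 0, 1],
    [[0, 0, 0], 0, 1],
    [[0, 0, 0], 0, -1],
    [[0, 0, 0], 0, -1],
    [[0, 0, 0], 0, -1]
  ]
}}

```text
time: 3.1
tcp_pos: [0.4284, 0.1854, 0.0194]
orientation: [3.14, -0.0, 1.821]
contact_force: [-0.9, -0.2, 0.4]
width: 0.685
grasp_force: 0.4
```

>>> {"method": "carry_out", "body": {
  "increments": [
    [[0, 0, 0], 0, -1],
    [[0, 0, 0], 0, -1],
    [[0, 0, -0.02], 0, -1],
    [[0, 0, -0.03], 0, -1],
    [[0, 0, -0.03], 0, -1],
    [[0, 0, 0], 0, -1]
  ]
}}

```text
time: 3.85
tcp_pos: [0.4293, 0.1858, 0.1004]
orientation: [3.138, -0.001, 1.821]
contact_force: [0.7, -0.5, -1.3]
width: 0.676
grasp_force: 30.0
```

```bash
python3 - <<'E'
from h import *
print(get_obs()['grasp_force'])
plan(.6271,-.0218,.12,np.pi/2+.037)
t=snap('top','pics/t1.png')
v=cv2.cvtColor(t['color'],cv2.COLOR_RGB2HSV)
cv2.imwrite('pics/c2.png',np.vstack([cv2.resize(t['color'][180:280,190:330,::-1],None,fx=4,fy=4)]))
E
```

```text
29.997802460566163
t 3.85 tcp [0.4293 0.1858 0.1004] yaw 1.821 -> tool shift [-0.2501  0.1403 -0.0194] turn 0.213 w 0.676
```

View pics/c2.png

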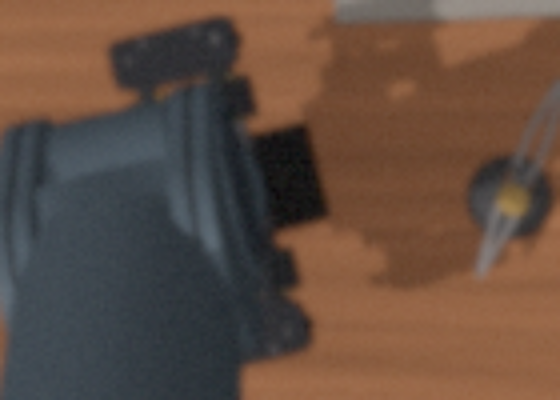

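The charcoal is held 59.5 mm wide, square in the jaws. Now I carry it to the board.

>>> {"method": "carry_out", "body": {
  "increments": [
    [[-0.042, 0.0234, -0.01], 0, -1],
    [[-0.042, 0.0234, -0.01], 0, -1],
    [[-0.042, 0.0234, 0], 0, -1],
    [[-0.042, 0.0234, 0], 0, -1],
    [[-0.042, 0.0234, 0], 0, -1],
    [[-0.04, 0.0234, 0], 0, -1],
    [[0, 0, 0], 0.106, -1],
    [[0, 0, 0], 0.107, -1]
  ]
}}

```text
time: 4.9
tcp_pos: [0.6252, -0.0232, 0.1166]
orientation: [-3.139, -0.0, 1.603]
contact_force: [0.3, -0.4, -1.1]
width: 0.676
grasp_force: 30.0
```

```bash
python3 - <<'E'
from h import *
plan(.6271,-.0218,.032,np.pi/2+.037)
E
```

```text
t 4.9 tcp [ 0.6252 -0.0232  0.1166] yaw 1.603 -> tool shift [0.0013 0.0022 0.0846] turn -0.005 w 0.676
```

>>> {"method": "carry_out", "body": {
  "increments": [
    [[0.0013, 0.002, 0.03], 0, -1],
    [[0, 0, 0.03], 0, -1],
    [[0, 0, 0.018], 0, -1],
    [[0, 0, 0.003], 0, -1],
    [[0, 0, 0], 0, -1],
    [[0, 0, 0], 0, -1]
  ]
}}

```text
time: 5.65
tcp_pos: [0.6288, -0.0211, 0.0388]
orientation: [3.14, 0.0, 1.608]
contact_force: [0.4, 0.0, -1.1]
width: 0.679
grasp_force: 30.0
```

>>> {"method": "carry_out", "body": {
  "increments": [
    [[0, -0.0015, 0.004], 0, -1],
    [[0, 0, 0.003], 0, -1],
    [[0, 0, 0], 0, -1]
  ]
}}

```text
time: 6.02
tcp_pos: [0.6265, -0.021, 0.0315]
orientation: [3.142, -0.0, 1.608]
contact_force: [-2.7, 1.0, 6.5]
width: 0.684
grasp_force: 30.0
```

>>> {"method": "carry_out", "body": {
  "increments": [
    [[0, 0, 0], 0, 1],
    [[0, 0, 0], 0, 1],
    [[0, 0, 0], 0, 1],
    [[0, 0, 0], 0, 1],
    [[0, 0, -0.03], 0, 1],
    [[0, 0, -0.04], 0, 1],
    [[0, 0, -0.06], 0, 1],
    [[0, 0, 0], 0, 1]
  ]
}}

```text
time: 7.02
tcp_pos: [0.6297, -0.0216, 0.1655]
orientation: [3.133, 0.0, 1.607]
contact_force: [-0.5, 0.3, -0.4]
width: 1.001
grasp_force: 0.0
```

```bash
python3 - <<'E'
from h import *
plan(.4225,-.1779,.06,np.pi/2+.035)
E
```

```text
t 7.03 tcp [ 0.6297 -0.0216  0.1655] yaw 1.607 -> tool shift [-0.1486 -0.2137  0.1037] turn 0.002 w 1.001
```

>>> {"method": "carry_out", "body": {
  "increments": [
    [[-0.03, -0.043, 0], 0, 1],
    [[-0.03, -0.043, 0], 0, 1],
    [[-0.03, -0.043, 0], 0, 1],
    [[-0.03, -0.043, 0], 0, 1],
    [[-0.0286, -0.0417, 0], 0, 1],
    [[0, 0, 0.02], 0, 1],
    [[0, 0, 0.02], 0, 1],
    [[0, 0, 0], 0, 1]
  ]
}}

```text
time: 8.02
tcp_pos: [0.4169, -0.1771, 0.1193]
orientation: [-3.138, -0.001, 1.608]
contact_force: [-0.3, -0.6, -0.2]
width: 0.997
grasp_force: 0.0
```

```bash
cat >> h.py <<'E'
def box(m,x,y,w,h):
    mm=np.zeros(m.shape,np.uint8); mm[y:y+h,x:x+w]=m[y:y+h,x:x+w]
    return max(cv2.findContours(mm,cv2.RETR_EXTERNAL,cv2.CHAIN_APPROX_NONE)[0],key=cv2.contourArea)
def SV(im):
    h=cv2.cvtColor(im['color'],cv2.COLOR_RGB2HSV).astype(int); return h[...,1],h[...,2]
def rect(im,m,bx,z):
    P=onz(im,box(m,*bx)[:,0],z)[:,:2].astype(np.float32); r=cv2.minAreaRect(P); c=cv2.boxPoints(r)
    l=max([c[1]-c[0],c[2]-c[1]],key=np.linalg.norm); l=l*np.sign(l[1])
    print(np.round(r[0],4),'size',np.round(r[1],4),'yaw',round(float(np.arctan2(-l[0],l[1])),3))
E
python3 - <<'E'
from h import *
plan(.4225,-.1779,.052,np.pi/2+.035)
t=snap('top','pics/t2.png'); S,V=SV(t)
rect(t,V<70,(290,125,90,55),.042)
E
```

```text
t 8.03 tcp [ 0.4169 -0.1771  0.1193] yaw 1.608 -> tool shift [-0.0011  0.0058  0.0673] turn 0.002 w 0.997
[ 0.625  -0.0197] size [0.0583 0.1079] yaw 0.01
```

>>> {"method": "carry_out", "body": {
  "increments": [
    [[-0.001, 0.005, 0.02], 0, 1],
    [[0, 0, 0.025], 0, 1],
    [[0, 0, 0.022], 0, 1],
    [[0, 0, 0], 0, 1],
    [[0, 0, 0], 0, -1],
    [[0, 0, 0], 0, -1],
    [[0, 0, 0], 0, -1],
    [[0, 0, 0], 0, -1]
  ]
}}

```text
time: 9.07
tcp_pos: [0.4236, -0.1783, 0.0541]
orientation: [3.141, 0.0, 1.608]
contact_force: [-0.0, -0.4, -0.9]
width: 0.572
grasp_force: 0.0
```

>>> {"method": "carry_out", "body": {
  "increments": [
    [[0, 0, 0], 0, -1],
    [[0, 0, 0], 0, -1],
    [[0, 0, 0], 0, -1]
  ]
}}

```text
time: 9.45
tcp_pos: [0.4234, -0.1783, 0.0537]
orientation: [-3.142, -0.0, 1.608]
contact_force: [0.2, -0.1, 1.4]
width: 0.357
grasp_force: 30.0
```

>>> {"method": "carry_out", "body": {
  "increments": [
    [[0, 0, -0.04], 0, -1],
    [[0, 0, -0.05], 0, -1],
    [[0.025, 0.043, -0.03], 0, -1],
    [[0.025, 0.043, 0], 0, -1],
    [[0.025, 0.043, 0], 0, -1],
    [[0.025, 0.043, 0], 0, -1],
    [[0.025, 0.043, 0], 0, -1],
    [[0.025, 0.043, 0], 0, -1]
  ]
}}

```text
time: 10.45
tcp_pos: [0.6764, -0.0178, 0.1731]
orientation: [-3.14, 0.0, 1.608]
contact_force: [0.4, 0.5, -0.5]
width: 0.363
grasp_force: 30.0
```

```bash
python3 - <<'E'
from h import *
plan(.682,-.0195,.066,np.pi/2+.025)
E
```

```text
t 10.45 tcp [ 0.6764 -0.0178  0.1731] yaw 1.608 -> tool shift [-0.0019  0.0056  0.1071] turn 0.012 w 0.363
```

>>> {"method": "carry_out", "body": {
  "increments": [
    [[0, 0, 0.02], 0.01, -1],
    [[0, 0, 0.03], 0, -1],
    [[0, 0, 0.02], 0, -1],
    [[0, 0, 0], 0, -1],
    [[0, 0, 0], 0, -1]
  ]
}}

```text
time: 11.08
tcp_pos: [0.6762, -0.0192, 0.1046]
orientation: [3.14, 0.0, 1.597]
contact_force: [0.9, 0.1, -1.7]
width: 0.364
grasp_force: 30.0
```

```bash
python3 - <<'E'
from h import *
plan(.682,-.0195,.066,np.pi/2+.025)
t=snap('top','pics/t3.png');s=snap('side','pics/s3.png')
cv2.imwrite('pics/c3.png',np.vstack([cv2.resize(s['color'][110:270,260:460,::-1],None,fx=3.5,fy=3.5)]))
E
```

```text
t 11.07 tcp [ 0.6762 -0.0192  0.1046] yaw 1.597 -> tool shift [-0.0004  0.0058  0.0386] turn 0.002 w 0.364
```

View pics/c3.png

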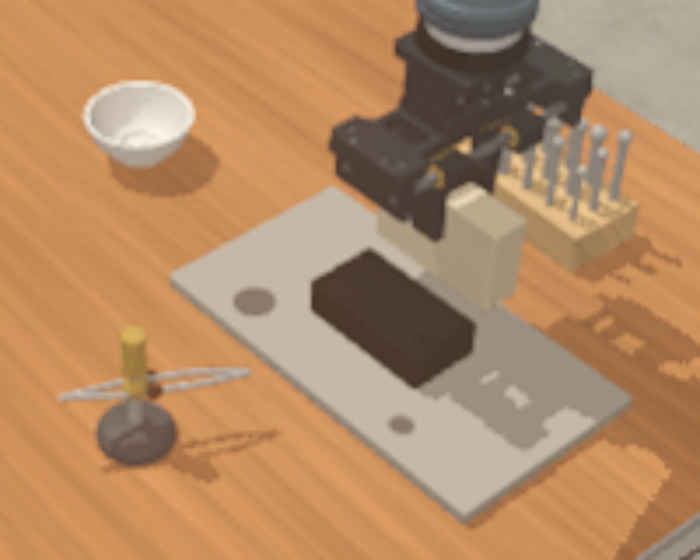

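The brick hangs behind the charcoal, upright and parallel to it. The third hand and bowl are untouched.

>>> {"method": "carry_out", "body": {
  "increments": [
    [[0, 0.006, 0.015], 0, -1],
    [[0, 0, 0.015], 0, -1],
    [[0, 0, 0.006], 0, -1],
    [[0, 0, 0], 0, -1],
    [[0, 0, 0], 0, -1]
  ]
}}

```text
time: 11.8
tcp_pos: [0.6817, -0.0188, 0.0677]
orientation: [3.141, 0.0, 1.598]
contact_force: [0.5, 0.1, -1.7]
width: 0.36
grasp_force: 30.0
```

>>> {"method": "carry_out", "body": {
  "increments": [
    [[0, 0, 0.002], 0, -1],
    [[0, 0, 0.001], 0, -1],
    [[0, 0, 0], 0, -1]
  ]
}}

```text
time: 12.18
tcp_pos: [0.682, -0.0187, 0.0657]
orientation: [3.141, -0.0, 1.598]
contact_force: [-3.0, 0.8, 5.5]
width: 0.36
grasp_force: 30.0
```

>>> {"method": "carry_out", "body": {
  "increments": [
    [[0, 0, 0], 0, 0],
    [[0, 0, 0], 0, 0],
    [[0, 0, 0], 0, 0.5],
    [[0, 0, 0], 0, 0.5],
    [[0, 0, -0.03], 0, 1],
    [[0, 0, -0.04], 0, 1],
    [[0, 0, -0.05], 0, 1],
    [[0, 0, 0], 0, 1]
  ]
}}

```text
time: 13.18
tcp_pos: [0.6845, -0.0192, 0.1894]
orientation: [3.133, 0.0, 1.598]
contact_force: [-0.3, -0.2, 0.2]
width: 1.003
grasp_force: 0.0
```

```bash
python3 - <<'E'
from h import *
plan(.402,-.362,.12,0.0)
print(get_obs()['joint_pos'].round(2))
E
```

```text
t 13.18 tcp [ 0.6845 -0.0192  0.1894] yaw 1.598 -> tool shift [-0.3351 -0.2921  0.0671] turn -1.544 w 1.003
[-0.32  0.69  0.45  1.52 -0.33  1.    0.24]
```

>>> {"method": "carry_out", "body": {
  "increments": [
    [[-0.042, -0.0365, 0], 0, 1],
    [[-0.042, -0.0365, 0], 0, 1],
    [[-0.042, -0.0365, 0], 0, 1],
    [[-0.042, -0.0365, 0], 0, 1],
    [[-0.042, -0.0365, 0], 0, 1],
    [[-0.042, -0.0365, 0], 0, 1],
    [[-0.042, -0.0365, 0], 0, 1],
    [[-0.042, -0.0365, 0], 0, 1]
  ]
}}

```text
time: 14.18
tcp_pos: [0.3973, -0.3633, 0.1841]
orientation: [-3.141, -0.0, 1.598]
contact_force: [0.7, 0.8, 0.8]
width: 1.001
grasp_force: 0.0
```

>>> {"method": "carry_out", "body": {
  "increments": [
    [[0, 0, 0.01], 0.178, 1],
    [[0, 0, 0.01], 0.178, 1],
    [[0, 0, 0.01], 0.178, 1],
    [[0, 0, 0.01], 0.178, 1],
    [[0, 0, 0.01], 0.178, 1],
    [[0, 0, 0.01], 0.178, 1],
    [[0, 0, 0.01], 0.178, 1],
    [[0, 0, 0], 0.178, 1]
  ]
}}

```text
time: 15.18
tcp_pos: [0.3981, -0.3617, 0.1133]
orientation: [-3.14, 0.002, 0.168]
contact_force: [-0.2, 1.1, 0.4]
width: 1.001
grasp_force: 0.0
```

```bash
python3 - <<'E'
from h import *
plan(.402,-.362,.018,0.03)
t=snap('top','pics/t4.png'); S,V=SV(t)
rect(t,V<60,(285,120,95,60),.042)
rect(t,(S<110)&(V>150)&(S>35),(285,105,95,45),.082)
E
```

```text
t 15.18 tcp [ 0.3981 -0.3617  0.1133] yaw 0.168 -> tool shift [0.004  0.0011 0.0953] turn 0.138 w 1.001
[ 0.6252 -0.0197] size [0.0571 0.1054] yaw 0.045
[ 0.6826 -0.0102] size [0.0321 0.1243] yaw 0.012
```

View pics/t4.png

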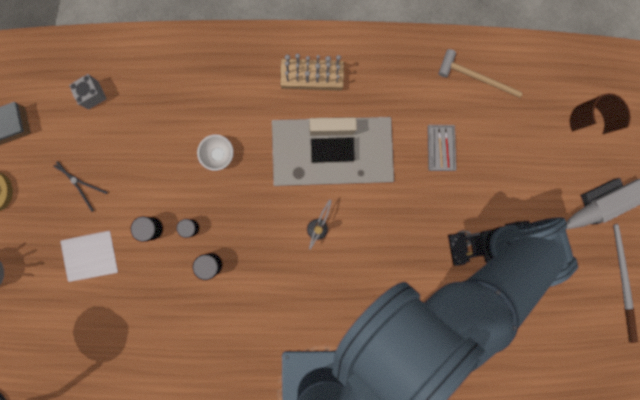

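The brick now stands close behind the charcoal (top face at px 309–357, with the charcoal at 311–354), and both are centred on the board. Now the ring.

>>> {"method": "carry_out", "body": {
  "increments": [
    [[0.004, 0.001, 0.03], 0.138, 1],
    [[0, 0, 0.03], 0, 1],
    [[0, 0, 0.025], 0, 1],
    [[0, 0, 0.009], 0, 1],
    [[0, 0, 0], 0, 1],
    [[0, 0, 0], 0, 1]
  ]
}}

```text
time: 15.98
tcp_pos: [0.4034, -0.3632, 0.0215]
orientation: [3.141, -0.001, 0.036]
contact_force: [-0.5, -0.7, -0.7]
width: 0.999
grasp_force: 0.0
```

```bash
python3 - <<'E'
from h import *
plan(.402,-.362,.018,0.03)
E
```

```text
t 15.97 tcp [ 0.4034 -0.3632  0.0215] yaw 0.036 -> tool shift [-0.0013 -0.0013  0.0035] turn 0.006 w 0.999
```

>>> {"method": "carry_out", "body": {
  "increments": [
    [[-0.001, 0, 0.003], 0, 1],
    [[0, 0, 0], 0, -1],
    [[0, 0, 0], 0, -1],
    [[0, 0, 0], 0, -1],
    [[0, 0, 0], 0, -1],
    [[0, 0, 0], 0, -1],
    [[0, 0, 0], 0, -1],
    [[0, 0, 0], 0, -1]
  ]
}}

```text
time: 16.98
tcp_pos: [0.402, -0.3628, 0.0177]
orientation: [3.142, -0.0, 0.036]
contact_force: [-0.7, -0.6, 0.5]
width: 0.464
grasp_force: 30.0
```

>>> {"method": "carry_out", "body": {
  "increments": [
    [[0, 0, -0.04], 0, -1],
    [[0, 0, -0.05], 0, -1],
    [[0, 0, -0.06], 0, -1],
    [[0, 0, 0], 0, -1]
  ]
}}

```text
time: 17.48
tcp_pos: [0.4036, -0.3647, 0.1714]
orientation: [3.137, -0.006, 0.036]
contact_force: [0.6, -0.4, -1.5]
width: 0.462
grasp_force: 30.0
```

```bash
python3 - <<'E'
from h import *
plan(.6255,-.020,.165,0.03)
E
```

```text
t 17.48 tcp [ 0.4036 -0.3647  0.1714] yaw 0.036 -> tool shift [ 0.234  -0.3366  0.0063] turn 0.006 w 0.462
```

>>> {"method": "carry_out", "body": {
  "increments": [
    [[0.033, -0.048, 0], 0, -1],
    [[0.033, -0.048, 0], 0, -1],
    [[0.033, -0.048, 0], 0, -1],
    [[0.033, -0.048, 0], 0, -1],
    [[0.033, -0.048, 0], 0, -1],
    [[0.033, -0.048, 0], 0, -1],
    [[0.033, -0.048, 0], 0, -1],
    [[0, 0, 0], 0, -1]
  ]
}}

```text
time: 18.48
tcp_pos: [0.6222, -0.0124, 0.1655]
orientation: [-3.139, 0.001, 0.045]
contact_force: [-0.3, -0.5, -0.3]
width: 0.46
grasp_force: 30.0
```

>>> {"method": "carry_out", "body": {
  "increments": [
    [[0, 0, 0], 0, -1]
  ]
}}

```text
time: 18.6
tcp_pos: [0.6197, -0.0194, 0.1666]
orientation: [3.141, 0.002, 0.035]
contact_force: [-1.1, -0.5, -0.7]
width: 0.459
grasp_force: 30.0
```

```bash
python3 - <<'E'
from h import *
plan(.6255,-.020,.060,0.03)
s=snap('side','pics/s5.png')
cv2.imwrite('pics/c5.png',cv2.resize(s['color'][110:270,260:460,::-1],None,fx=3.5,fy=3.5))
E
```

```text
t 18.6 tcp [ 0.6197 -0.0194  0.1666] yaw 0.035 -> tool shift [0.006  0.0007 0.1066] turn 0.005 w 0.459
```

View pics/c5.png

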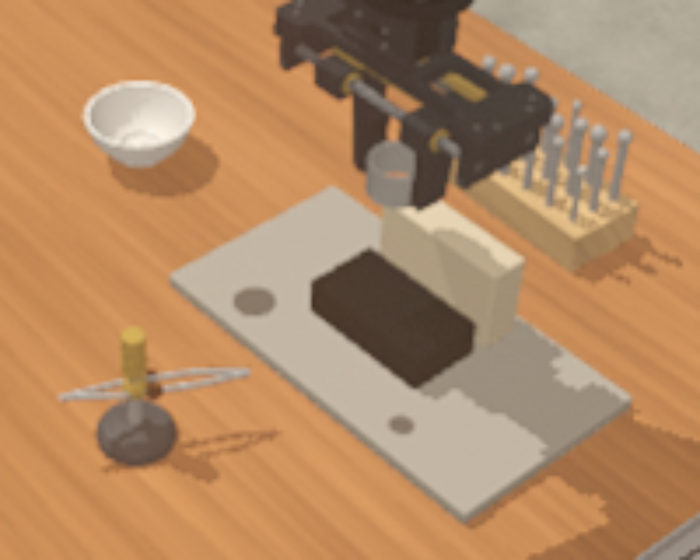

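```bash
python3 - <<'E'
from h import *
s=load('pics/s5.npy')
for dx in(-.015,-.01,0): print(dx,proj(s,[.6197+dx,-.0194,.162]).round(1), proj(s,[.6197+dx,-.0194,.175]).round(1))
s0=load('pics/side0.npy')
# ring bottom/top ellipse on bench: predicted extents for centre candidates
a=np.linspace(0,2*np.pi,60)
for c in[(.402,-.362),(.392,-.362),(.397,-.362)]:
    P=np.vstack([np.c_[c[0]+.021*np.cos(a),c[1]+.021*np.sin(a),0*a+z] for z in(0,.026)]); q=proj(s0,P); print(c,q.min(0).round(1),q.max(0).round(1))
S,V=SV(s0); m=(S<80); print(m[330:368,385:420].astype(int).sum(1))
cv2.imwrite('pics/c6.png',cv2.resize(np.hstack([s0['color'][325:370,380:430,::-1],s['color'][135:180,350:400,::-1]]),None,fx=7,fy=7))
E
```

```text
-0.015 [[368.7 162. ]] [[369.1 157.6]]
-0.01 [[370.3 161.1]] [[370.7 156.7]]
0 [[373.5 159.5]] [[373.9 155.1]]
(0.402, -0.362) [391.7 334.2] [414.7 360.2]
(0.392, -0.362) [388.  336.9] [411.1 363.1]
(0.397, -0.362) [389.9 335.6] [412.9 361.6]
[ 0  0  0  0  0  0 11 12 16 18 19 20 20 19 12  8  8  8  8  8  8 12 15 21
 19 18 17 16 12 10  2  0  0  0  0  0  0  0]
```

View pics/c6.png

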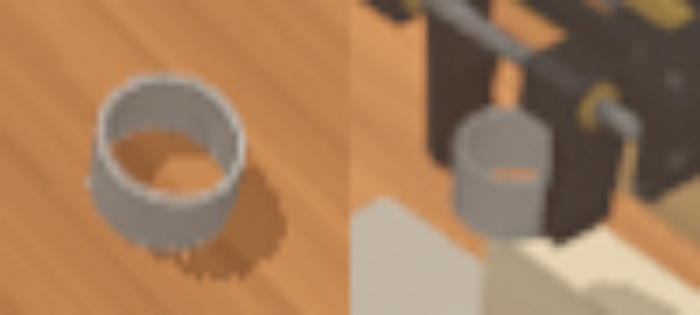

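The ring sits centred in the jaws: its left edge is at about px 364.7 and its mid row at 159.5, both as predicted for zero offset. Now I place it.

>>> {"method": "carry_out", "body": {
  "increments": [
    [[0.004, 0, 0.03], 0, -1],
    [[0, 0, 0.03], 0, -1],
    [[0, 0, 0.025], 0, -1],
    [[0, 0, 0], 0, -1],
    [[0, 0, 0], 0, -1]
  ]
}}

```text
time: 19.27
tcp_pos: [0.6253, -0.0193, 0.0836]
orientation: [3.141, -0.001, 0.035]
contact_force: [0.1, 0.3, -0.3]
width: 0.462
grasp_force: 30.0
```

```bash
python3 - <<'E'
from h import *
plan(.6255,-.020,.060,0.03)
E
```

```text
t 19.27 tcp [ 0.6253 -0.0193  0.0836] yaw 0.035 -> tool shift [0.0002 0.0007 0.0236] turn 0.005 w 0.462
```

>>> {"method": "carry_out", "body": {
  "increments": [
    [[0, 0, 0.012], 0, -1],
    [[0, 0, 0.009], 0, -1],
    [[0, 0, 0.002], 0, -1],
    [[0, 0, 0.001], 0, -1],
    [[0, 0, 0], 0, -1]
  ]
}}

```text
time: 19.9
tcp_pos: [0.6244, -0.0183, 0.0597]
orientation: [-3.14, 0.001, 0.036]
contact_force: [-5.7, 2.8, 12.5]
width: 0.461
grasp_force: 30.0
```

>>> {"method": "carry_out", "body": {
  "increments": [
    [[0, 0, -0.001], 0, -1],
    [[0, 0, 0], 0, 1],
    [[0, 0, 0], 0, 1],
    [[0, 0, 0], 0, 1],
    [[0, 0, 0], 0, 1],
    [[0, 0, -0.04], 0, 1],
    [[0, 0, -0.05], 0, 1],
    [[0, 0, -0.04], 0, 1]
  ]
}}

```text
time: 20.9
tcp_pos: [0.625, -0.0188, 0.1916]
orientation: [3.141, -0.001, 0.035]
contact_force: [0.2, 0.5, -0.1]
width: 1.0
grasp_force: 0.0
```

```bash
python3 - <<'E'
from h import *
plan(.4257,.0177,.075,np.pi/2)
print(get_obs()['joint_pos'].round(2))
E
```

```text
t 20.9 tcp [ 0.625  -0.0188  0.1916] yaw 0.035 -> tool shift [-0.198  -0.0436  0.1164] turn -1.535 w 1.0
[-0.64  0.75  0.92  1.7  -0.68  1.04 -1.03]
```

>>> {"method": "carry_out", "body": {
  "increments": [
    [[-0.04, -0.0087, 0], 0, 1],
    [[-0.04, -0.0087, 0], 0, 1],
    [[-0.04, -0.0087, 0], 0, 1],
    [[-0.04, -0.0087, 0], 0, 1],
    [[-0.04, -0.0087, 0], 0, 1],
    [[0, 0, 0], -0.167, 1],
    [[0, 0, 0], -0.167, 1],
    [[0, 0, 0], -0.167, 1]
  ]
}}

```text
time: 21.9
tcp_pos: [0.4234, 0.0178, 0.1899]
orientation: [-3.142, -0.001, 0.542]
contact_force: [-0.5, 0.2, -0.3]
width: 0.999
grasp_force: 0.0
```

>>> {"method": "carry_out", "body": {
  "increments": [
    [[0, 0, 0], -0.167, 1],
    [[0, 0, 0], -0.167, 1],
    [[0, 0, 0], -0.167, 1],
    [[0, 0, 0], 0, 1],
    [[0, 0, 0], 0, 1]
  ]
}}

```text
time: 22.52
tcp_pos: [0.4234, 0.0176, 0.1897]
orientation: [3.142, -0.0, 1.034]
contact_force: [0.4, 0.2, -0.1]
width: 1.001
grasp_force: 0.0
```

```bash
python3 - <<'E'
from h import *
plan(.4257,.0177,.076)
t=snap('top','pics/t7.png'); S,V=SV(t)
rect(t,V<60,(285,130,95,50),.042)
s=snap('side','pics/s7.png')
cv2.imwrite('pics/c7.png',np.hstack([cv2.resize(t['color'][100:200,260:400,::-1],(400,286),interpolation=2),cv2.resize(s['color'][130:230,290:430,::-1],(400,286),interpolation=2)]))
E
```

```text
t 22.52 tcp [0.4234 0.0176 0.1897] yaw 1.034 -> tool shift [0.0012 0.002  0.1137] turn 0 w 1.001
[ 0.6251 -0.0198] size [0.0582 0.1036] yaw 0.011
```

View pics/c7.png

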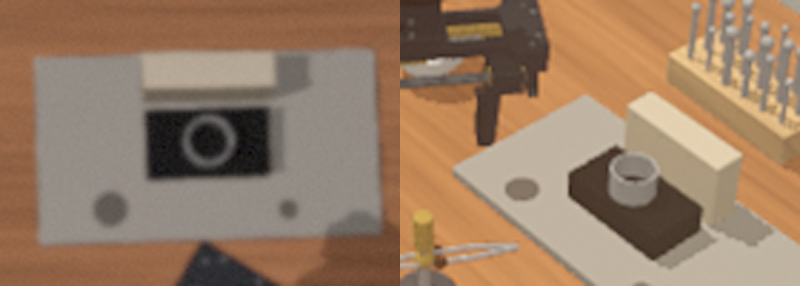

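The ring stands in the middle of the charcoal (crop px 208,139, with the charcoal spanning 147–269), and the brick is behind it. Now the third hand.

>>> {"method": "carry_out", "body": {
  "increments": [
    [[0.001, 0.002, 0.03], 0, 1],
    [[0, 0, 0.03], 0, 1],
    [[0, 0, 0.03], 0, 1],
    [[0, 0, 0.021], 0, 1],
    [[0, 0, 0], 0, 1],
    [[0, 0, 0], 0, 1]
  ]
}}

```text
time: 23.38
tcp_pos: [0.426, 0.0175, 0.0793]
orientation: [3.141, -0.0, 1.037]
contact_force: [0.3, 0.3, 0.5]
width: 1.001
grasp_force: 0.0
```

>>> {"method": "carry_out", "body": {
  "increments": [
    [[0, 0, 0], 0, -1],
    [[0, 0, 0], 0, -1],
    [[0, 0, 0], 0, -1],
    [[0, 0, 0], 0, -1],
    [[0, 0, 0], 0, -1],
    [[0, 0, 0], 0, -1],
    [[0, 0, 0], 0, -1],
    [[0, 0, 0], 0, -1]
  ]
}}

```text
time: 24.38
tcp_pos: [0.4252, 0.0177, 0.0786]
orientation: [-3.141, 0.0, 1.038]
contact_force: [-1.0, 0.8, 0.2]
width: 0.181
grasp_force: 30.0
```

>>> {"method": "carry_out", "body": {
  "increments": [
    [[0, 0, -0.02], 0, -1],
    [[0, 0, -0.03], 0, -1],
    [[0, 0, -0.03], 0.164, -1],
    [[0, 0, -0.02], 0.164, -1],
    [[0, 0, 0], 0.164, -1],
    [[0, 0, 0], 0.164, -1],
    [[0, 0, 0], 0.164, -1],
    [[0, 0, 0], 0.164, -1]
  ]
}}

```text
time: 25.38
tcp_pos: [0.4251, 0.0177, 0.1784]
orientation: [-3.142, 0.001, 0.049]
contact_force: [0.1, 1.2, -3.8]
width: 0.185
grasp_force: 30.0
```

>>> {"method": "carry_out", "body": {
  "increments": [
    [[0, 0, 0], 0.162, -1],
    [[0, 0, 0], 0, -1],
    [[0, 0, 0], 0, -1]
  ]
}}

```text
time: 25.75
tcp_pos: [0.4254, 0.0176, 0.1786]
orientation: [3.141, 0.0, -0.105]
contact_force: [-0.4, -0.1, -2.9]
width: 0.183
grasp_force: 30.0
```

```bash
python3 - <<'E'
from h import *
plan(.6225,.0965,.170)
t=snap('top','pics/t8.png'); s=snap('side','pics/s8.png')
cv2.imwrite('pics/c8.png',np.hstack([cv2.resize(t['color'][180:280,260:400,::-1],(400,286),interpolation=2),cv2.resize(s['color'][150:250,240:380,::-1],(400,286),interpolation=2)]))
E
```

```text
t 25.75 tcp [0.4254 0.0176 0.1786] yaw -0.105 -> tool shift [ 0.1878 -0.0992  0.0085] turn 0 w 0.183
```

View pics/c8.png

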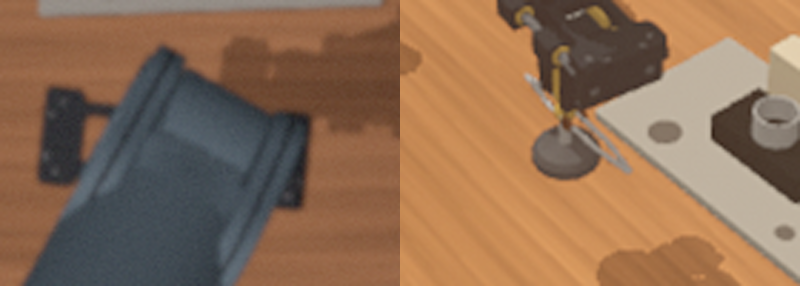

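>>> {"method": "carry_out", "body": {
  "increments": [
    [[0.031, -0.0165, 0], 0, -1],
    [[0.031, -0.0165, 0], 0, -1],
    [[0.031, -0.0165, 0], 0, -1],
    [[0.031, -0.0165, 0], 0, -1],
    [[0.031, -0.0165, 0], 0, -1],
    [[0.032, -0.0165, 0], 0, -1],
    [[0, 0, 0], 0, -1],
    [[0, 0, 0], 0, -1]
  ]
}}

```text
time: 26.85
tcp_pos: [0.6214, 0.0952, 0.1783]
orientation: [3.141, 0.001, -0.108]
contact_force: [0.3, -0.4, -3.7]
width: 0.178
grasp_force: 30.0
```

```bash
python3 - <<'E'
from h import *
s=load('pics/s8.npy'); p=onz(s,(319.6,209.3),.147)[0]; d=p-[.4254,.0176,0]; print('tip',p.round(4),np.hypot(*d[:2]).round(4),np.arctan2(d[1],d[0]).round(3))
plan(.6225,.0965,.0906)
t=snap('top','pics/t9.png'); s=snap('side','pics/s9.png')
cv2.imwrite('pics/c9.png',np.hstack([cv2.resize(t['color'][90:190,240:380,::-1],(400,286),interpolation=2),cv2.resize(s['color'][110:210,270:410,::-1],(400,286),interpolation=2)]))
t4=load('pics/t7.npy'); print('ring',onz(t4,(332.6,148.5),.068))
E
```

```text
tip [ 0.426  -0.0628  0.147 ] 0.0804 -1.563
t 26.85 tcp [0.6214 0.0952 0.1783] yaw -0.108 -> tool shift [ 0.001  -0.0014  0.0877] turn 0 w 0.178
ring [[ 0.62344087 -0.01833205  0.068     ]]
```

View pics/c9.png

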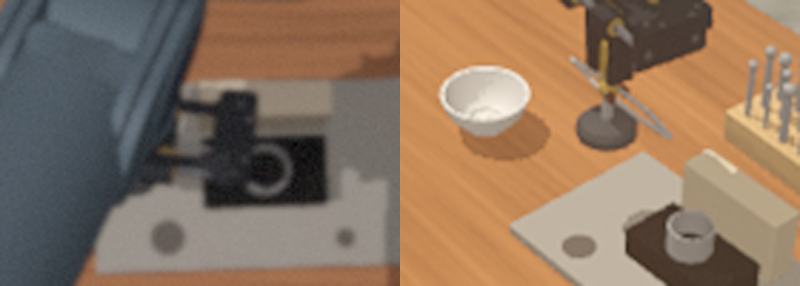

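The third hand is held upright with its tips toward −y (yaw −1.56, length 80 mm). Lowering it now.

>>> {"method": "carry_out", "body": {
  "increments": [
    [[0.001, -0.0025, 0.025], -0.02, -1],
    [[0, 0, 0.025], 0, -1],
    [[0, 0, 0.02], 0, -1],
    [[0, 0, 0.01], 0, -1],
    [[0, 0, 0], 0, -1],
    [[0, 0, 0], 0, -1]
  ]
}}

```text
time: 27.7
tcp_pos: [0.6241, 0.098, 0.0996]
orientation: [-3.141, -0.001, -0.088]
contact_force: [-0.1, -0.0, -3.5]
width: 0.186
grasp_force: 30.0
```

>>> {"method": "carry_out", "body": {
  "increments": [
    [[0, 0, 0.006], 0, -1],
    [[0, 0, 0.002], 0, -1],
    [[0, 0, 0.001], 0, -1],
    [[0, 0, 0], 0, -1]
  ]
}}

```text
time: 28.2
tcp_pos: [0.6238, 0.0985, 0.0907]
orientation: [-3.141, -0.001, -0.088]
contact_force: [-3.1, 0.9, 4.9]
width: 0.181
grasp_force: 30.0
```

>>> {"method": "carry_out", "body": {
  "increments": [
    [[0, 0, 0], 0, 1],
    [[0, 0, 0], 0, 1],
    [[0, 0, 0], 0, 1],
    [[0, 0, 0], 0, 1],
    [[0, 0, -0.02], 0, 1],
    [[0, 0, -0.04], 0, 1],
    [[0, 0, -0.04], 0, 1],
    [[0, 0, 0], 0, 1]
  ]
}}

```text
time: 29.2
tcp_pos: [0.6257, 0.0977, 0.1942]
orientation: [-3.14, -0.006, -0.089]
contact_force: [-0.4, -0.4, -0.1]
width: 0.999
grasp_force: 0.0
```

```bash
python3 - <<'E'
from h import *
plan(.4275,.343,.10,np.pi/2+.0)
print(get_obs()['joint_pos'].round(2))
E
```

```text
t 29.2 tcp [0.6257 0.0977 0.1942] yaw -0.089 -> tool shift [-0.2197 -0.2267  0.0931] turn 1.482 w 0.999
[-0.85  0.79  0.98  1.68 -0.73  1.08 -1.3 ]
```

>>> {"method": "carry_out", "body": {
  "increments": [
    [[-0.0366, -0.0378, 0], 0, 1],
    [[-0.0366, -0.0378, 0], 0, 1],
    [[-0.0366, -0.0378, 0], 0, 1],
    [[-0.0366, -0.0378, 0], 0, 1],
    [[-0.0366, -0.0378, 0], 0, 1],
    [[-0.0366, -0.0378, 0], 0, 1],
    [[0, 0, 0], -0.166, 1],
    [[0, 0, 0], -0.166, 1]
  ]
}}

```text
time: 30.2
tcp_pos: [0.4237, 0.344, 0.1895]
orientation: [3.141, 0.001, 0.251]
contact_force: [0.4, -0.0, 0.8]
width: 0.999
grasp_force: 0.0
```

>>> {"method": "carry_out", "body": {
  "increments": [
    [[0, 0, 0], -0.166, 1],
    [[0, 0, 0], -0.166, 1],
    [[0, 0, 0], -0.166, 1],
    [[0, 0, 0], -0.166, 1],
    [[0, 0, 0], -0.166, 1],
    [[0, 0, 0], -0.166, 1],
    [[0, 0, 0], -0.166, 1],
    [[0, 0, 0], -0.166, 1]
  ]
}}

```text
time: 31.2
tcp_pos: [0.4245, 0.3431, 0.1897]
orientation: [-3.141, 0.0, 1.577]
contact_force: [0.5, -0.3, -1.1]
width: 1.002
grasp_force: 0.0
```

```bash
python3 - <<'E'
from h import *
t0=load('pics/top0.npy');s0=load('pics/side0.npy')
for a,b in[((143,228.7),(209.1,130.3)),((204.8,266.2),(207.1,170.4))]: print('big jar top',tri(t0,a,s0,b))
plan(.4275,.343,.036,np.pi/2)
t=snap('top','pics/t10.png'); s=snap('side','pics/s10.png')
cv2.imwrite('pics/c10.png',np.hstack([cv2.resize(t['color'][100:200,260:400,::-1],(400,286),interpolation=2),cv2.resize(s['color'][130:230,290:430,::-1],(400,286),interpolation=2)]))
E
```

```text
big jar top (array([0.42490296, 0.44492707, 0.07111646]), np.float64(1.654799250434806e-05))
big jar top (array([0.33480728, 0.29167165, 0.06951988]), np.float64(0.0001864866127605771))
t 31.2 tcp [0.4245 0.3431 0.1897] yaw 1.577 -> tool shift [-0.      0.0031  0.1537] turn 0.006 w 1.002
```

View pics/c10.png

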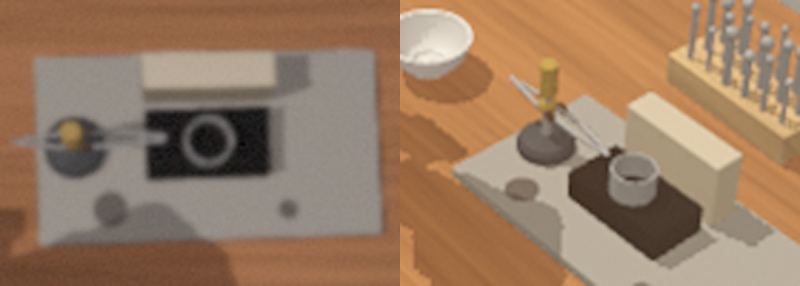

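The third hand stands as wanted: the tip at (167,137) lies about 36 mm from the ring centre at (208,139), along the charcoal's middle line. Now the small jar. The neighbouring big jars are 70 mm tall, and the gripper body stays above 85 mm.

>>> {"method": "carry_out", "body": {
  "increments": [
    [[0, 0.003, 0.04], 0, 1],
    [[0, 0, 0.04], 0, 1],
    [[0, 0, 0.03], 0, 1],
    [[0, 0, 0.025], 0, 1],
    [[0, 0, 0.014], 0, 1],
    [[0, 0, 0], 0, 1],
    [[0, 0, 0], 0, 1]
  ]
}}

```text
time: 32.17
tcp_pos: [0.4283, 0.3438, 0.0416]
orientation: [3.14, -0.001, 1.571]
contact_force: [0.1, 0.8, -0.1]
width: 0.997
grasp_force: 0.0
```

>>> {"method": "carry_out", "body": {
  "increments": [
    [[0, 0, 0], 0, -1],
    [[0, 0, 0], 0, -1],
    [[0, 0, 0], 0, -1],
    [[0, 0, 0], 0, -1],
    [[0, 0, 0], 0, -1],
    [[0, 0, 0], 0, -1],
    [[0, 0, 0], 0, -1],
    [[0, 0, 0], 0, -1]
  ]
}}

```text
time: 33.17
tcp_pos: [0.4277, 0.3435, 0.0408]
orientation: [-3.142, -0.0, 1.572]
contact_force: [-1.1, 0.5, 3.0]
width: 0.53
grasp_force: 30.0
```

>>> {"method": "carry_out", "body": {
  "increments": [
    [[0, 0, -0.04], 0, -1],
    [[0, 0, -0.05], 0, -1],
    [[0, 0, -0.05], 0, -1],
    [[0, 0, -0.04], 0, -1],
    [[-0.0474, 0.0177, 0], 0, -1],
    [[-0.0474, 0.0177, 0], 0, -1],
    [[-0.0474, 0.0177, 0], 0, -1],
    [[-0.0474, 0.0177, 0], 0, -1]
  ]
}}

```text
time: 34.17
tcp_pos: [0.4989, 0.1524, 0.2206]
orientation: [3.142, 0.0, 1.572]
contact_force: [0.2, 1.5, -1.9]
width: 0.532
grasp_force: 30.0
```

>>> {"method": "carry_out", "body": {
  "increments": [
    [[-0.0474, 0.0177, 0], 0, -1],
    [[-0.0474, 0.0177, 0], 0, -1],
    [[-0.0474, 0.0177, 0], 0, -1],
    [[-0.0474, 0.0177, 0], 0, -1],
    [[-0.0474, 0.0177, 0], 0, -1],
    [[-0.0474, 0.0177, 0], 0, -1],
    [[-0.0474, 0.0177, 0], 0, -1],
    [[-0.0474, 0.0177, 0], 0, -1]
  ]
}}

```text
time: 35.17
tcp_pos: [0.6409, -0.2265, 0.2201]
orientation: [-3.141, -0.0, 1.572]
contact_force: [0.5, 0.3, -1.5]
width: 0.527
grasp_force: 30.0
```

>>> {"method": "carry_out", "body": {
  "increments": [
    [[0, 0, 0.02], 0, -1],
    [[0, 0, 0.02], 0, -1],
    [[0, 0, 0], 0, -1]
  ]
}}

```text
time: 35.55
tcp_pos: [0.6394, -0.2223, 0.1779]
orientation: [-3.137, -0.003, 1.574]
contact_force: [0.0, -0.3, -1.4]
width: 0.533
grasp_force: 30.0
```

```bash
python3 - <<'E'
from h import *
plan(.640,-.225,.0408,np.pi/2)
E
```

```text
t 35.55 tcp [ 0.6394 -0.2223  0.1779] yaw 1.574 -> tool shift [-0.003   0.0012  0.1371] turn 0.003 w 0.533
```

>>> {"method": "carry_out", "body": {
  "increments": [
    [[-0.003, 0, 0.03], 0, -1],
    [[0, 0, 0.03], 0, -1],
    [[0, 0, 0.03], 0, -1],
    [[0, 0, 0.025], 0, -1],
    [[0, 0, 0.012], 0, -1],
    [[0, 0, 0], 0, -1],
    [[0, 0, 0], 0, -1]
  ]
}}

```text
time: 36.42
tcp_pos: [0.6414, -0.2285, 0.0549]
orientation: [3.14, 0.001, 1.572]
contact_force: [-0.4, -0.5, -1.3]
width: 0.533
grasp_force: 30.0
```

>>> {"method": "carry_out", "body": {
  "increments": [
    [[0.0035, -0.001, 0.007], 0, -1],
    [[0, 0, 0.004], 0, -1],
    [[0, 0, 0.002], 0, -1],
    [[0, 0, 0.001], 0, -1],
    [[0, 0, 0], 0, -1]
  ]
}}

```text
time: 37.05
tcp_pos: [0.6396, -0.2244, 0.0408]
orientation: [-3.141, -0.001, 1.572]
contact_force: [-4.5, 2.5, 9.3]
width: 0.531
grasp_force: 30.0
```

>>> {"method": "carry_out", "body": {
  "increments": [
    [[0, 0, 0], 0, 1],
    [[0, 0, 0], 0, 1],
    [[0, 0, 0], 0, 1],
    [[0, 0, 0], 0, 1],
    [[0, 0, -0.03], 0, 1],
    [[0, 0, -0.05], 0, 1],
    [[0, 0, -0.06], 0, 1],
    [[0, 0, -0.04], 0, 1]
  ]
}}

```text
time: 38.05
tcp_pos: [0.6402, -0.2252, 0.2227]
orientation: [3.139, 0.001, 1.572]
contact_force: [0.4, 0.7, -0.8]
width: 0.999
grasp_force: 0.0
```

>>> {"method": "carry_out", "body": {
  "increments": [
    [[-0.03, -0.04, 0], 0, 1],
    [[-0.03, -0.04, 0], 0, 1],
    [[-0.03, -0.04, 0], 0, 1],
    [[-0.03, -0.04, 0], 0, 1],
    [[-0.03, -0.04, 0], 0, 1],
    [[0, 0, 0], 0, 1],
    [[0, 0, 0], 0, 1]
  ]
}}

```text
time: 38.92
tcp_pos: [0.4405, -0.3744, 0.2197]
orientation: [3.141, -0.0, 1.572]
contact_force: [0.9, -0.8, 0.6]
width: 1.0
grasp_force: 0.0
```

```bash
python3 - <<'E'
from h import *
t=snap('top','pics/t11.png'); s=snap('side','pics/s11.png'); S,V=SV(t)
cv2.imwrite('pics/c11.png',np.hstack([cv2.resize(t['color'][100:240,260:480,::-1],(400,255),interpolation=2),cv2.resize(s['color'][130:300,290:510,::-1],(400,309),interpolation=2)[:255]]))
print('tray now');rect(t,S<90,(428,115,42,65),.014)
print('charcoal');rect(t,V<60,(285,130,95,50),.042)
print('brick');rect(t,(S<110)&(V>170)&(S>45),(285,110,95,30),.082)
E
```

```text
tray now
[ 0.6392 -0.3089] size [0.0753 0.1218] yaw 1.56
charcoal
[ 0.6249 -0.0195] size [0.0577 0.1063] yaw 0.049
brick
[ 0.6814 -0.0162] size [0.0247 0.1073] yaw 0.012
```

View pics/c11.png

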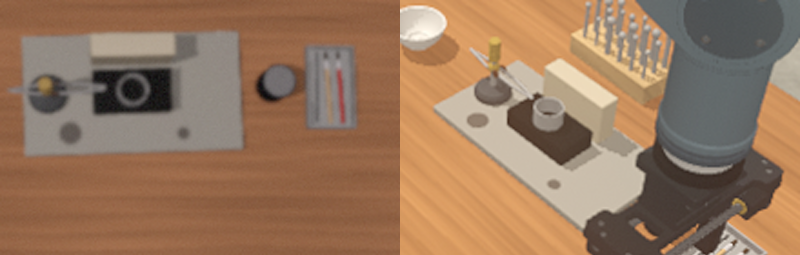

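The crop shows the full setup. The jar is upright midway between board and tray (279,82), the tray is unmoved to about 1 mm, and charcoal, brick, ring and third hand all stand as required with the arm clear. Handing in.

```bash
python3 -c "
from rig import *
print(hand_in())"
```

```text
the job is handed in; nothing more can be done
None
```

I set up the soldering station and handed it in at about 39 s; my last camera check showed every piece within the limits, but the hand-in returned no verdict.

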